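# Switch on and zero the bench scale that carries the tin

## Robot

A 7-joint arm with a two-finger parallel gripper is mounted at the origin on a cart in front of the work surface, level with it; the furniture and walls round the work are solid. World frame = base frame: x ahead of the robot, y to its left, z up, the work surface at z = 0. Lengths are in m, angles in rad, forces in N, time in s.
With the tool pointing down it reaches from about 0.4 to 0.85 m from the base axis. Payload 4.5 kg.
Tool frame: the origin (TCP) lies midway between the tips of the shut fingers; the grasp point (between the pads) lies 19 mm behind it (manip.grip_point_offset is the distance from the TCP to the grasp point, in m); z points along the fingers, y is the line along which they close (so a half turn about z gives the same grasp; the last joint's range is limited). The gripper opens to 85 mm and grips with 20 to 120 N. Pads are 22 mm wide; open, the fingers measure 114 mm over their backs; the gripper's body (76 mm by 85 mm) begins 54 mm behind the grasp point. The pads swing forward as they close: fully open they stand 13 mm farther back than shut.
Start: joints at [0.034, 0.689, -0.195, 1.565, 0.157, 0.902, -0.215], TCP at [0.625, 0, 0.231] pointing down, gripper open.
Joint ranges: [-3.01, 3.01], [-0.46, 2.08], [-1.47, 1.51], [0.13, 2.56], [-1, 4.14], [0.04, 2.09], [-2.66, 2.66]. Speed limits (rad/s): [2.57, 2.57, 3.14, 3.14, 3.14, 3.14, 3.14].

## Interface

Orientations are given as a unit quaternion [w, x, y, z].
In Python, from station import readout, imaging, workorder, manip gives the robot as it stands. The module is installed in compiled form; this text tells all that it offers.
- The arm moves only by the tool step_arm, never from a script. Its argument "steps" is a list of rows, each an object of numbers: "x", "y", "z": the shift along the tool's x, y, z in mm; "spin": the turn about the tool's z in degrees. A call has 1 to 5 rows; each row shifts and turns the commanded pose from where the row before left it, along the tool's axes as they then stand; what a row does not reach is not made up. A row lasts 1/12 s, in which the tool goes at most 41.7 mm and 7.16 degrees, less where a joint would pass 70% of its speed; a pose out of reach is approached as far as the arm can. A call with a gripper value outside its range is refused whole. "fingers" is the opening, from 0 (shut) to 1 (fully open), set as the call begins (left out, the last holds). The fingers move at their own pace and stop on an object; "force" is the grip in N (left out, the last holds). Time passes only in rows, so rows that do not move let the fingers close. It gives the time, the measured TCP pose, the force, the opening and the grip force at its end, in the units of the state.
- readout.get_state(): the state, without advancing time (a new reading comes with each control period).
- imaging.read_camera(name): name is "scene" or "side" or "wrist"; returns a dict with "color" (400x640x3 uint8, blue, green, red), "intrinsics" (3x3 intrinsics, pixels), "position" and "orientation" of the camera in the world. Camera axes: x right, y down, z forward; pixel columns grow to the right and rows downward; lengths in m; the calibration is good to about 2 mm. A picture is of the moment at which its call begins. There is no depth.
- workorder.close_job(): hands the job in; it is judged then, once.
The state is a dict: "time_s": time; "joint_positions": joint angles; "joint_velocities": joint speeds; "tau": joint torques, N m; "tcp_pos": TCP position; "tcp_rot": TCP orientation; "ft_force": force on the tool from outside, world axes, zero at the start; "wrist_torque": the same for the moment, N m; "opening": opening from 0.0 (shut) to 1.0 (fully open); "finger_force": force on a finger pad.
Only numpy, scipy, OpenCV 4.12 (cv2) and the standard library are available. Lean on these libraries where they do the work, as an engineer would, in place of code of your own. Each camera call takes 0.05 s, during which the arm holds its last target. There are 200 camera calls.

## Task

Two alike bench scales stand side by side; a round tin waits on the pan of one, a square steel block on the pan of the other. On the scale with the tin, gently press the round key well down with the fingertips and let it come back up (this wakes the scale), then press the wide bar key beside it in the same way (this zeroes it), and withdraw. Touch neither pan nor what stands on them, press no key of the other scale, and leave everything else on the bench where it is.

Things in the scene. Friction and masses are not known exactly. Their poses are not given: they have to be found in the camera images.
- scale_a: the bench scale with the round tin: flat white and grey housing 180 (x) x 160 (y) x 31 mm high, fixed to the bench; either scale may stand on the left. Origin at the centre of its underside, z up; its -x side is the front with the keys (at yaw 0 it faces the robot). Between the keys a black-framed green display, 54 mm wide, 33 mm above the bench; behind, the steel pan
- scale_b: the other bench scale, the same in every way, which carries the square steel block; to be left alone
- scale_a_power_top (a point): centre of the top face of the round key (22 mm in diameter) of the scale with the tin, at (-64, +50, 40) mm in the scale's frame, its axes parallel to the scale's; the top stands 9 mm above the deck while up, moves down with the key
- scale_a_zero_top (a point): centre of the top face of the wide bar key (18 mm in x, 36 mm in y) of the scale with the tin, at (-64, -50, 40) mm in the scale's frame; the top stands 9 mm above the deck while up
- scale_a_power (a joint): how far the round key of the scale with the tin is down, m: 0 up, 0.006 at its stop; a spring (0.7 N per mm, 4.2 N at the stop) lifts it again; it acts when 3 mm down
- scale_a_zero (a joint): the same for the bar key of the scale with the tin: 0 up, 0.006 at its stop, same spring, acts when 3 mm down
- scale_b_power (a joint): the same for the round key of the scale with the block; not to be pressed
- scale_b_zero (a joint): the same for the bar key of the scale with the block; not to be pressed
- scale_a_pan: round steel pan of the scale with the tin, 110 mm in diameter, 5 mm thick, fixed; origin at the centre of its underside, at (30, 0, 40) mm in the scale's frame, so its top is 45 mm above the bench
- scale_b_pan: the same pan of the scale with the block
- tin: loose round aluminium screw-lid tin, 50 mm in diameter, 22 mm high, on the pan of its scale; origin at the centre of its underside
- block: loose square steel block 62 x 62 x 18 mm on the pan of the other scale; origin at the centre of its underside
- spare_tin: smaller loose round tin, 42 mm in diameter, 22 mm high, lying on the 3 mm cutting mat in front, between the scales; bystander; origin at the centre of its underside
- stone: loose flat pointed stone with shells, 138 x 49 x 14 mm, lying on the 3 mm cutting mat between the scales; bystander; origin at the centre of its underside
- glue: loose small glue bottle, 35 mm in diameter, 112 mm tall, standing on the 3 mm cutting mat farther back between the scales; bystander; origin at the centre of its underside
Not all that is in view belongs to the job. What is shaped like the tin but orange is not meant.

How it is judged:
On the way, in this order (a step that is already met when the one before it is completed fails the run):
1. the round key of the scale with the tin is pressed at least 3 mm down by the fingers, the bar key being up (value of joint scale_a_power above 0.003 m and value of joint scale_a_zero below 0.0015 m and contact force between the fingers and scale_a above 0.5 N), for 0.05 s.
2. the round key has come back up (value of joint scale_a_power below 0.001 m), for 0.05 s.
3. the bar key of the scale with the tin is pressed at least 3 mm down by the fingers, the round key being up (value of joint scale_a_zero above 0.003 m and value of joint scale_a_power below 0.0015 m and contact force between the fingers and scale_a above 0.5 N), for 0.05 s.
4. the bar key has come back up (value of joint scale_a_zero below 0.001 m), for 0.05 s.
At the end, for the whole second after the job is handed in: all four keys are up again (within 1 mm), tin and block are on their pans within 8 mm of where they stood, and the spare tin, the stone and the upright glue bottle are within 15 mm of where they stood (value of joint each of scale_a_power, scale_a_zero, scale_b_power, scale_b_zero below 0.001 m and distance of each of tin, block from where it was at the start of the episode below 0.008 m and distance of each of spare_tin, stone, glue from where it was at the start of the episode below 0.015 m and angle between glue's own z axis and vertical below 0.2 rad and linear speed of tin below 0.01 m/s); the robot touches nothing.
It fails at once if a key of the scale with the block is pressed (2 mm or more) (value of joint any of scale_b_power, scale_b_zero above 0.002 m).
It fails at once if the scale with the tin is pressed harder than 20 N (contact force between any of the arm, the fingers and scale_a above 20 N).
It fails at once if the robot touches a pan or what stands on it (contact force between any of the arm, the fingers and scale_a_pan above 0.3 N or contact force between any of the arm, the fingers and scale_b_pan above 0.3 N or contact force between any of the arm, the fingers and tin above 0.3 N or contact force between any of the arm, the fingers and block above 0.3 N).
It fails at once if the tin or the block is lifted or shifted by more than 8 mm (distance of any of tin, block from where it was at the start of the episode above 0.008 m).
It fails at once if the spare tin, the stone or the glue bottle is moved by more than 15 mm (distance of any of spare_tin, stone, glue from where it was at the start of the episode above 0.015 m).
It also fails if it takes over 48 s, if anything falls off the work surface, if the arm or the gripper's body presses on something with over 40 N, if the wrist force passes 120 N, or if a joint passes its speed limit or range.

## Working session

There is one attempt and no reset: what is moved stays moved. The work goes in short steps, Python scripts to look and compute and a tool call to move; the robot and the scene stay as the last step left them, time stands still between calls to the robot, and variables do not carry over. Pictures are saved under pics/ and viewed, at most 10 in all, crops included, and the job is handed in when it is done.

Besides the shell and the picture viewer there is one more tool, called in YAML: its name, and indented under it one key for each argument. step_arm: Moves the arm, as the interface text tells. Its arguments: {"type":"object","properties":{"steps":{"type":"array","items":{"type":"object","properties":{"x":{"type":"number"},"y":{"type":"number"},"z":{"type":"number"},"spin":{"type":"number"}}}},"fingers":{"type":"number"},"force":{"type":"number"}},"required":["steps"]}

```bash
mkdir -p pics; python3 - <<'E'
from station import readout, imaging
import cv2,pickle
d={}
for n in("scene","side","wrist"):
    r=imaging.read_camera(n); d[n]=r; cv2.imwrite(f"pics/{n}0.png",r["color"])
    print(n,r["position"],r["orientation"],r["intrinsics"][0][0])
pickle.dump(d,open("cam0.pkl","wb"))
s=readout.get_state(); print(s["tcp_pos"],s["tcp_rot"],s["opening"],s["time_s"])
E
```

```text
scene [0.22796125 0.56855879 0.77873997] [ 0.06834445 -0.21048066  0.91268415 -0.34356159] 441.5039960810264
side [0.50351677 1.02745936 0.54132849] [-9.27154057e-03 -5.94716354e-04  8.42299744e-01 -5.38929334e-01] 502.8207516345837
wrist [0.62368502 0.06663882 0.37368209] [ 1.33952734e-01  9.90987192e-01  2.22037941e-04 -1.00058452e-03] 277.14428498111357
[ 6.24517465e-01 -4.55620336e-05  2.30683978e-01] [-4.55157182e-04  7.07101952e-01  7.07111269e-01 -5.25428146e-04] 0.9995314835707472 0.15
```

View pics/scene0.png

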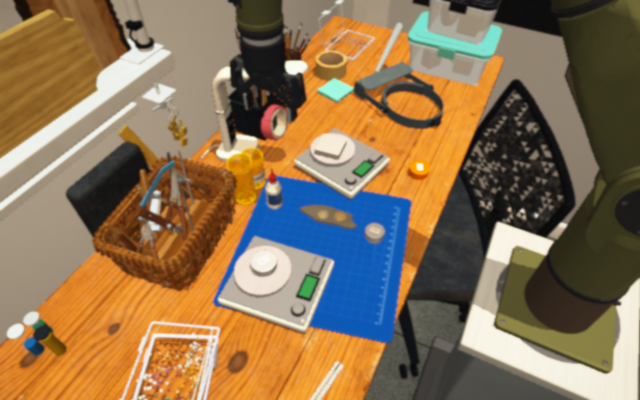

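View pics/wrist0.png

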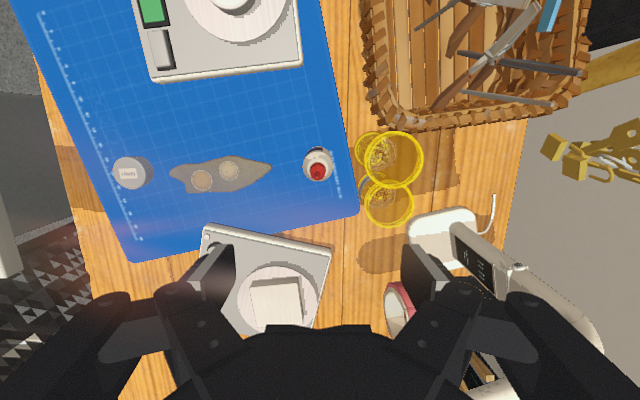

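The scene view shows the tin's scale at about (277,283), on the left (+y). The block's scale is at about (342,160). In the wrist view the tin's scale is cut off at the top, with its bar key at about (162,48). I'll enlarge the views to get accurate pixels.

```bash
python3 - <<'E'
import cv2
a=cv2.imread("pics/scene0.png")[225:340,205:345]
cv2.imwrite("pics/c1.png",cv2.resize(a,None,fx=5,fy=5,interpolation=cv2.INTER_CUBIC))
E
```

```text
(no output)
```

View pics/c1.png

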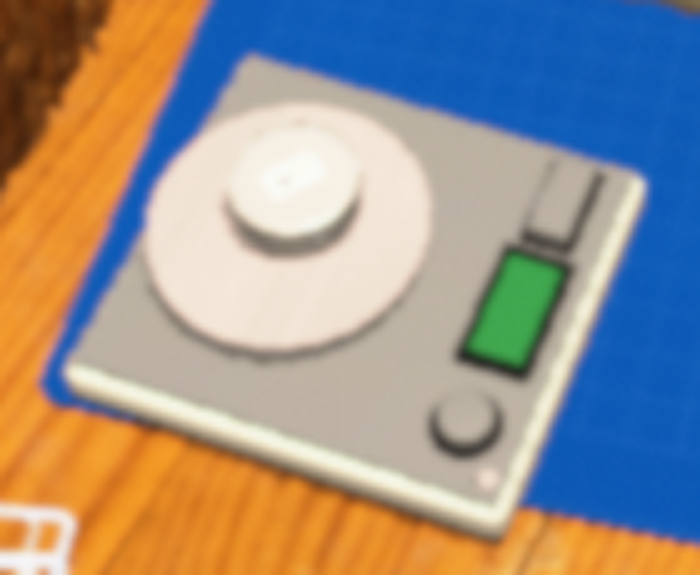

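View pics/side0.png

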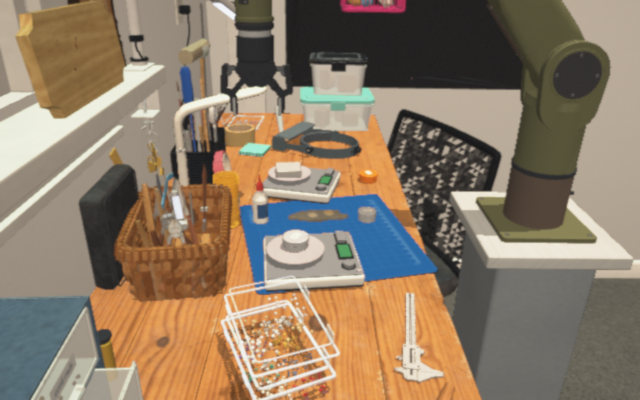

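The crop shows the round key's top at about (470,412), the bar key's top at (563,205), the display at (516,312) and the pan centre at (290,227). The side view agrees. Next I'll fit the scale's pose.

```bash
cat > fit.py <<'E'
import pickle,numpy as np
from scipy.optimize import least_squares
from scipy.spatial.transform import Rotation as R
d=pickle.load(open("cam0.pkl","rb"))
def proj(c,P):
    q=np.array(c["orientation"]); r=R.from_quat(q,scalar_first=True)
    p=r.inv().apply(P-c["position"]); K=np.array(c["intrinsics"])
    h=p@K.T; return h[:,:2]/h[:,2:]
C=lambda u,v:(205+(u+.5)/5-.5,225+(v+.5)/5-.5)
obs=[("scene",(-64,50,40),C(470,412)),("scene",(-64,-50,40),C(563,205)),("scene",(-64,0,33),C(516,312)),
("scene",(30,0,45),C(290,227)),("scene",(90,-80,31),C(250,55)),("scene",(-90,-80,31),C(645,182)),("scene",(90,80,31),C(67,368)),("scene",(-90,80,31),C(500,528)),
("wrist",(-64,-50,40),(162,48)),("wrist",(90,-80,31),(301,63)),("wrist",(-90,-80,31),(151,79)),
("side",(-64,0,33),(344,251)),("side",(30,0,45),(295,249)),("side",(-90,80,31),(361,277)),("side",(90,80,31),(264,281))]
L=np.array([o[1] for o in obs])/1e3; U=np.array([o[2] for o in obs])
def W(t,l): return R.from_euler("z",t[2]).apply(l)+[t[0],t[1],t[3] if len(t)>3 else 0]
def res(t,full=False):
    P=W(t,L); e=np.array([(proj(d[o[0]],P[i:i+1])[0]-U[i]) for i,o in enumerate(obs)])
    return e if full else e.ravel()
for t0 in([.6,.3,0],[.6,.3,0,0]):
    s=least_squares(res,t0,loss="soft_l1"); t=s.x; print(t.round(4),np.degrees(t[2]).round(2))
    print(W(t,np.array([[-.064,.05,.04],[-.064,-.05,.04],[.03,0,.045]])).round(4))
    print(res(t,True).round(1).tolist())
E
python3 fit.py
```

```text
[0.5069 0.2041 0.1049] 6.01
[[0.438  0.2471 0.04  ]
 [0.4485 0.1476 0.04  ]
 [0.5367 0.2072 0.045 ]]
[[-1.3, 1.2], [-0.4, -1.0], [-0.3, 0.4], [-0.5, -0.5], [-1.3, -1.7], [0.7, -2.1], [-2.9, 0.1], [-0.1, -0.6], [-5.2, -1.1], [0.6, -0.5], [-5.2, 1.6], [-0.1, -0.2], [0.1, -1.4], [4.2, -2.4], [-0.1, -1.2]]
[ 0.5073  0.2035  0.105  -0.0042] 6.02
[[0.4385 0.2465 0.0358]
 [0.4489 0.147  0.0358]
 [0.5372 0.2066 0.0408]]
[[-1.3, 1.9], [-0.4, -0.2], [-0.3, 1.2], [-0.3, 0.3], [-1.1, -0.8], [0.5, -1.2], [-2.5, 0.9], [-0.1, 0.0], [-2.6, 0.6], [1.2, 0.9], [-2.6, 2.7], [-0.4, 1.5], [-0.2, 0.4], [3.8, -0.7], [-0.2, 0.6]]
```

step_arm:
  steps:
    - {"x":12,"y":-35}
    - {"x":12,"y":-35}
    - {"x":12,"y":-35}
    - {"x":12,"y":-35}
    - {"x":12,"y":-35}
  fingers: 0

```text
invalid input at $.steps[0]: expected keys x, y, z, spin
```

step_arm:
  steps:
    - {"x":0}
    - {"x":0}
    - {"x":0}
    - {"x":0}
    - {"x":0}

```text
invalid input at $.steps[0]: expected keys x, y, z, spin
```

```bash
python3 - <<'E'
from station import readout, imaging
import cv2,pickle
r=imaging.read_camera("wrist"); d=pickle.load(open("cam0.pkl","rb")); d["w1"]=r; pickle.dump(d,open("cam0.pkl","wb"))
cv2.imwrite("pics/w1.png",r["color"])
s=readout.get_state(); print(s["tcp_pos"],s["tcp_rot"],s["opening"],s["time_s"],s["ft_force"])
E
```

```text
[ 6.24609684e-01 -6.08445130e-05  2.30779173e-01] [-3.68512243e-04  7.07100719e-01  7.07112614e-01 -4.33684250e-04] 1.0025102912391308 0.2 [-0.57611728  0.25924458  0.36369609]
```

View pics/w1.png

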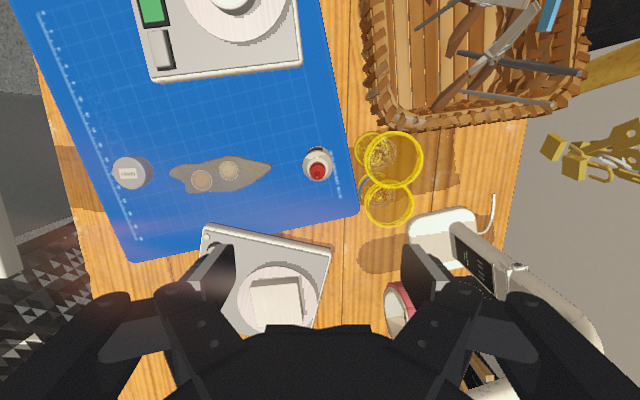

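The calls were refused because every row needs all four keys, so the view is unchanged. I'll send them again.

step_arm:
  steps:
    - {"x":12,"y":-35,"z":0,"spin":0}
    - {"x":12,"y":-35,"z":0,"spin":0}
    - {"x":12,"y":-35,"z":0,"spin":0}
    - {"x":12,"y":-35,"z":0,"spin":0}
    - {"x":12,"y":-35,"z":0,"spin":0}
  fingers: 0

```text
time_s: 0.62
tcp_pos: [0.4482, 0.0603, 0.2313]
tcp_rot: [-0.0, 0.707, 0.707, 0.0]
ft_force: [0.7, 1.2, -0.8]
opening: 0.297
finger_force: 0.0
```

step_arm:
  steps:
    - {"x":0,"y":0,"z":0,"spin":0}
    - {"x":0,"y":0,"z":0,"spin":0}
    - {"x":0,"y":0,"z":0,"spin":0}
    - {"x":0,"y":0,"z":0,"spin":0}
    - {"x":0,"y":0,"z":0,"spin":0}

```text
time_s: 1.03
tcp_pos: [0.4514, 0.0597, 0.2313]
tcp_rot: [0.0, 0.708, 0.707, 0.001]
ft_force: [0.1, -0.8, 0.6]
opening: 0.0
finger_force: 0.0
```

```bash
python3 - <<'E'
from station import readout, imaging
import cv2,pickle
r=imaging.read_camera("wrist"); d=pickle.load(open("cam0.pkl","rb")); d["w1"]=r; pickle.dump(d,open("cam0.pkl","wb"))
cv2.imwrite("pics/w2.png",r["color"])
s=readout.get_state(); print(s["tcp_pos"],s["tcp_rot"],s["opening"],s["time_s"],s["ft_force"])
E
```

```text
[0.45116291 0.05969912 0.23119442] [2.38569982e-04 7.07558773e-01 7.06654374e-01 3.49061912e-04] 0.0013270272979667712 1.0833 [0.03213729 0.24974723 0.13050572]
```

View pics/w2.png

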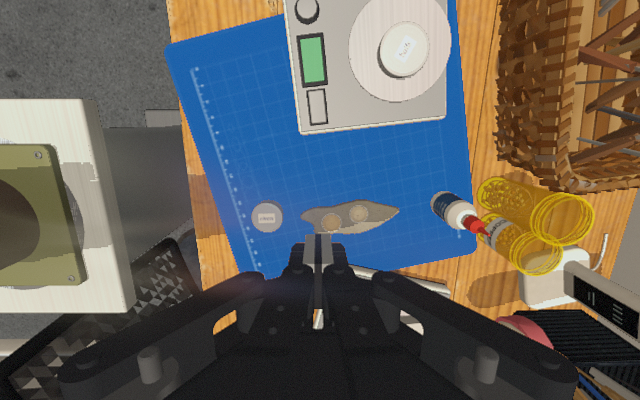

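The keys are now in clear view: round key at (308,9), bar key at (318,106), display at (313,60), pan centre at (400,45). I'll refit with this view added.

```bash
python3 - <<'E'
s=open("fit.py").read()
i=s.index('("wrist",(-64'); j=s.index('("side",(-64')
s=s[:i]+'("w1",(-64,50,40),(308,9)),("w1",(-64,-50,40),(318,105.5)),("w1",(-64,0,33),(313,60)),("w1",(30,0,45),(400,45)),("w1",(-90,-80,31),(301,133)),("w1",(90,-80,31),(445.5,118)),\n'+s[j:]
open("fit.py","w").write(s)
E
python3 fit.py; python3 -c "
import pickle;c=pickle.load(open('cam0.pkl','rb'))['w1'];print(c['position'],c['orientation'])"
```

```text
[0.5078 0.2039 0.1083] 6.21
[[0.4388 0.2467 0.04  ]
 [0.4496 0.1473 0.04  ]
 [0.5376 0.2072 0.045 ]]
[[-1.6, 0.9], [-0.8, -1.4], [-0.6, 0.1], [-0.9, -0.7], [-1.8, -1.9], [0.2, -2.5], [-3.2, 0.1], [-0.3, -1.0], [-1.8, -3.6], [-1.3, 0.0], [-1.2, -0.9], [-1.0, 1.0], [-2.9, 1.6], [2.9, -0.5], [-0.6, -0.3], [-0.4, -1.4], [3.8, -2.6], [-0.5, -1.1]]
[ 0.5083  0.2034  0.1054 -0.0042] 6.04
[[0.4394 0.2464 0.0358]
 [0.45   0.1469 0.0358]
 [0.5382 0.2065 0.0408]]
[[-1.7, 1.6], [-0.8, -0.4], [-0.7, 1.0], [-0.7, 0.1], [-1.5, -1.0], [0.1, -1.5], [-2.9, 0.7], [-0.6, -0.3], [-1.0, -1.5], [-0.9, 0.6], [-0.7, 0.3], [-1.7, 2.7], [-2.5, 1.7], [1.5, 0.4], [-1.0, 1.5], [-0.7, 0.3], [3.2, -0.7], [-0.8, 0.6]]
[0.45038055 0.12634497 0.37443476] [ 1.33787863e-01  9.91009685e-01 -6.90253603e-04  3.67690417e-04]
```

step_arm:
  steps:
    - {"x":38,"y":-2,"z":0,"spin":0}
    - {"x":38,"y":-2,"z":0,"spin":0}
    - {"x":38,"y":-2,"z":0,"spin":0}
    - {"x":38,"y":-3,"z":0,"spin":0}
    - {"x":35,"y":-3,"z":0,"spin":0}

```text
time_s: 1.5
tcp_pos: [0.4384, 0.2494, 0.2312]
tcp_rot: [-0.0, 0.707, 0.707, 0.0]
ft_force: [1.1, 0.9, -0.0]
opening: 0.001
finger_force: 0.0
```

step_arm:
  steps:
    - {"x":0,"y":0,"z":35,"spin":0}
    - {"x":0,"y":0,"z":35,"spin":0}
    - {"x":0,"y":0,"z":35,"spin":0}
    - {"x":0,"y":0,"z":30,"spin":0}
    - {"x":0,"y":0,"z":15,"spin":0}

```text
time_s: 1.92
tcp_pos: [0.4372, 0.2462, 0.0778]
tcp_rot: [-0.0, 0.707, 0.707, -0.002]
ft_force: [-0.2, -0.7, 1.1]
opening: -0.0
finger_force: 0.0
```

step_arm:
  steps:
    - {"x":0,"y":0,"z":10,"spin":0}
    - {"x":0,"y":0,"z":10,"spin":0}
    - {"x":0,"y":0,"z":0,"spin":0}
    - {"x":0,"y":0,"z":0,"spin":0}

```text
time_s: 2.25
tcp_pos: [0.4385, 0.2472, 0.0615]
tcp_rot: [0.0, 0.707, 0.707, 0.0]
ft_force: [-0.5, -0.5, 0.3]
opening: -0.002
finger_force: 0.0
```

```bash
python3 - <<'E'
from station import readout, imaging
import cv2,numpy as np
s=readout.get_state(); print(s["tcp_pos"],s["tcp_rot"],s["time_s"],s["ft_force"])
a=imaging.read_camera("scene")["color"][215:335,205:345]; b=imaging.read_camera("side")["color"][200:320,245:385]
cv2.imwrite("pics/d1.png",cv2.resize(np.vstack([a,b]),None,fx=2.5,fy=2.5,interpolation=cv2.INTER_CUBIC))
E
```

```text
[0.4385392  0.24715258 0.06151342] [1.13137447e-04 7.07236158e-01 7.06977295e-01 3.30750260e-04] 2.25 [-0.53780912 -0.45063619  0.32223356]
```

View pics/d1.png

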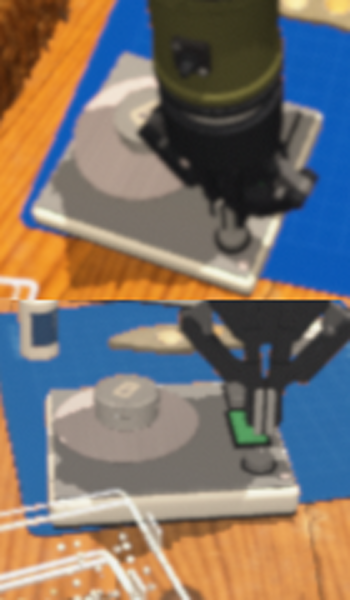

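The fingertips stand just over the round key in both views (about (232,235) in the upper one, (262,455) in the lower) and clear of the pan and tin. I'll go down gently.

step_arm:
  steps:
    - {"x":0,"y":0,"z":10,"spin":0}
    - {"x":0,"y":0,"z":5,"spin":0}
    - {"x":0,"y":0,"z":3,"spin":0}
    - {"x":0,"y":0,"z":2,"spin":0}
    - {"x":0,"y":0,"z":0,"spin":0}

```text
time_s: 2.77
tcp_pos: [0.4378, 0.2469, 0.0408]
tcp_rot: [-0.0, 0.707, 0.707, -0.0]
ft_force: [-0.9, -0.1, -0.5]
opening: -0.0
finger_force: 0.0
```

step_arm:
  steps:
    - {"x":0,"y":0,"z":1,"spin":0}
    - {"x":0,"y":0,"z":1,"spin":0}
    - {"x":0,"y":0,"z":1,"spin":0}
    - {"x":0,"y":0,"z":0,"spin":0}
    - {"x":0,"y":0,"z":0,"spin":0}

```text
time_s: 3.18
tcp_pos: [0.4381, 0.2471, 0.0384]
tcp_rot: [0.0, 0.707, 0.707, 0.0]
ft_force: [-1.2, 0.3, 0.5]
opening: -0.002
finger_force: 0.5
```

step_arm:
  steps:
    - {"x":0,"y":0,"z":1,"spin":0}
    - {"x":0,"y":0,"z":1,"spin":0}
    - {"x":0,"y":0,"z":0,"spin":0}
    - {"x":0,"y":0,"z":0,"spin":0}

```text
time_s: 3.52
tcp_pos: [0.4381, 0.2471, 0.0364]
tcp_rot: [0.0, 0.707, 0.707, 0.0]
ft_force: [0.5, 0.3, 2.3]
opening: 0.0
finger_force: 1.3
```

step_arm:
  steps:
    - {"x":0,"y":0,"z":1,"spin":0}
    - {"x":0,"y":0,"z":0,"spin":0}
    - {"x":0,"y":0,"z":0,"spin":0}

```text
time_s: 3.77
tcp_pos: [0.4381, 0.2471, 0.0353]
tcp_rot: [0.0, 0.707, 0.707, 0.0]
ft_force: [0.0, 0.1, 3.7]
opening: 0.004
finger_force: 1.6
```

step_arm:
  steps:
    - {"x":0,"y":0,"z":0.7,"spin":0}
    - {"x":0,"y":0,"z":0,"spin":0}
    - {"x":0,"y":0,"z":0,"spin":0}

```text
time_s: 4.02
tcp_pos: [0.4381, 0.2471, 0.0346]
tcp_rot: [0.0, 0.707, 0.707, 0.0]
ft_force: [-0.8, 0.5, 3.5]
opening: 0.001
finger_force: 1.9
```

step_arm:
  steps:
    - {"x":0,"y":0,"z":-5,"spin":0}
    - {"x":0,"y":0,"z":-7,"spin":0}
    - {"x":0,"y":0,"z":-14,"spin":0}
    - {"x":0,"y":0,"z":0,"spin":0}
    - {"x":0,"y":0,"z":0,"spin":0}

```text
time_s: 4.43
tcp_pos: [0.4384, 0.2472, 0.0613]
tcp_rot: [0.0, 0.707, 0.707, 0.001]
ft_force: [0.9, -0.4, 0.7]
opening: -0.002
finger_force: 0.0
```

step_arm:
  steps:
    - {"x":-25,"y":2.5,"z":0,"spin":0}
    - {"x":-25,"y":2.5,"z":0,"spin":0}
    - {"x":-25,"y":2.5,"z":0,"spin":0}
    - {"x":-25,"y":3,"z":0,"spin":0}
    - {"x":0,"y":0,"z":0,"spin":0}

```text
time_s: 4.85
tcp_pos: [0.448, 0.14, 0.0601]
tcp_rot: [0.001, 0.71, 0.704, -0.003]
ft_force: [-0.1, -0.2, 0.3]
opening: 0.001
finger_force: 0.0
```

```bash
python3 - <<'E'
from station import readout, imaging
import cv2,numpy as np
s=readout.get_state(); print(s["tcp_pos"],s["time_s"],s["ft_force"])
a=imaging.read_camera("scene")["color"][215:335,205:345]; b=imaging.read_camera("side")["color"][200:320,245:385]
cv2.imwrite("pics/d2.png",cv2.resize(np.vstack([a,b]),None,fx=2.5,fy=2.5,interpolation=cv2.INTER_CUBIC))
E
```

```text
[0.44801883 0.13999939 0.06012688] 4.85 [-0.13888118 -0.22815715  0.25751371]
```

View pics/d2.png

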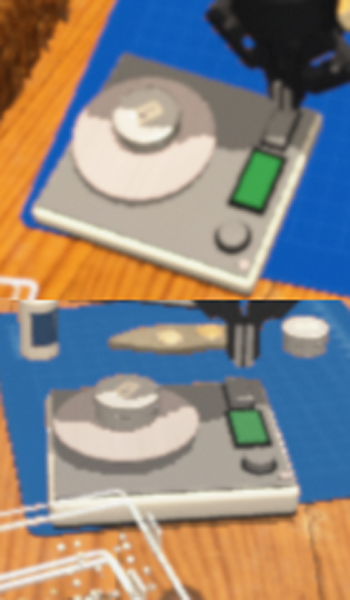

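The round key took about 3.7 N, or about 5 mm of travel, and is back up. The fingertips are now by the bar key and still overshooting, so I'll let them settle before pressing it.

step_arm:
  steps:
    - {"x":0,"y":0,"z":5,"spin":0}
    - {"x":0,"y":0,"z":5,"spin":0}
    - {"x":0,"y":0,"z":0,"spin":0}
    - {"x":0,"y":0,"z":0,"spin":0}
    - {"x":0,"y":0,"z":0,"spin":0}

```text
time_s: 5.37
tcp_pos: [0.4483, 0.1477, 0.0504]
tcp_rot: [-0.0, 0.707, 0.708, -0.0]
ft_force: [-0.8, -0.5, 0.1]
opening: -0.002
finger_force: 0.0
```

step_arm:
  steps:
    - {"x":0,"y":0.5,"z":5,"spin":0}
    - {"x":0,"y":0.5,"z":4,"spin":0}
    - {"x":0,"y":0,"z":2,"spin":0}
    - {"x":0,"y":0,"z":1,"spin":0}
    - {"x":0,"y":0,"z":0,"spin":0}

```text
time_s: 5.78
tcp_pos: [0.4496, 0.1471, 0.0384]
tcp_rot: [0.0, 0.707, 0.707, 0.0]
ft_force: [0.1, -0.3, 1.9]
opening: -0.002
finger_force: 0.5
```

step_arm:
  steps:
    - {"x":0,"y":0,"z":1,"spin":0}
    - {"x":0,"y":0,"z":1,"spin":0}
    - {"x":0,"y":0,"z":0,"spin":0}
    - {"x":0,"y":0,"z":0,"spin":0}

```text
time_s: 6.12
tcp_pos: [0.4496, 0.1471, 0.0367]
tcp_rot: [0.0, 0.707, 0.707, 0.0]
ft_force: [-0.3, 0.3, 2.8]
opening: 0.0
finger_force: 1.1
```

step_arm:
  steps:
    - {"x":0,"y":0,"z":1,"spin":0}
    - {"x":0,"y":0,"z":0.7,"spin":0}
    - {"x":0,"y":0,"z":0,"spin":0}
    - {"x":0,"y":0,"z":0,"spin":0}

```text
time_s: 6.45
tcp_pos: [0.4497, 0.1471, 0.035]
tcp_rot: [0.0, 0.707, 0.707, 0.0]
ft_force: [0.1, 1.2, 4.0]
opening: -0.005
finger_force: 1.7
```

The bar key is down about 5 mm at about 4 N, so I'll add a touch more and release.

step_arm:
  steps:
    - {"x":0,"y":0,"z":0.4,"spin":0}
    - {"x":0,"y":0,"z":0,"spin":0}
    - {"x":0,"y":0,"z":0,"spin":0}

```text
time_s: 6.7
tcp_pos: [0.4496, 0.1471, 0.0345]
tcp_rot: [0.0, 0.707, 0.707, 0.0]
ft_force: [-0.2, 0.1, 4.0]
opening: 0.001
finger_force: 1.9
```

step_arm:
  steps:
    - {"x":0,"y":0,"z":-5,"spin":0}
    - {"x":0,"y":0,"z":-10,"spin":0}
    - {"x":0,"y":0,"z":-30,"spin":0}
    - {"x":0,"y":0,"z":-35,"spin":0}
    - {"x":0,"y":0,"z":-35,"spin":0}

```text
time_s: 7.12
tcp_pos: [0.4484, 0.1462, 0.1509]
tcp_rot: [-0.0, 0.707, 0.707, -0.001]
ft_force: [0.6, 0.6, 1.1]
opening: -0.0
finger_force: 0.0
```

step_arm:
  steps:
    - {"x":0,"y":0,"z":-30,"spin":0}
    - {"x":0,"y":0,"z":0,"spin":0}
    - {"x":0,"y":0,"z":0,"spin":0}
    - {"x":0,"y":0,"z":0,"spin":0}

```text
time_s: 7.45
tcp_pos: [0.4489, 0.1464, 0.1795]
tcp_rot: [0.0, 0.707, 0.707, -0.001]
ft_force: [-0.0, 0.1, -0.1]
opening: 0.0
finger_force: 0.0
```

```bash
python3 - <<'E'
from station import imaging
import cv2
cv2.imwrite("pics/e1.png",imaging.read_camera("side")["color"])
E
```

```text
(no output)
```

View pics/e1.png

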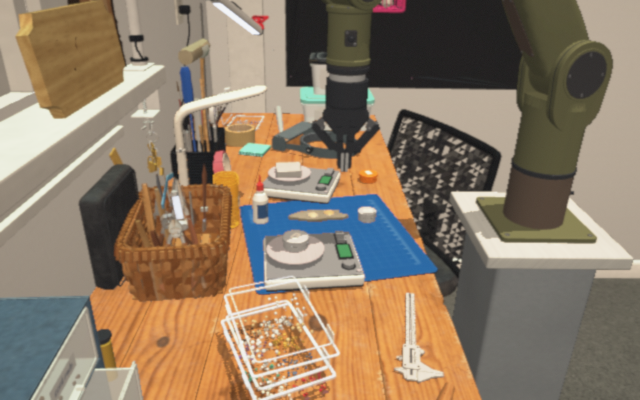

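The picture shows everything where it was, with the tin at (295,240), the block at (288,170) and the glue bottle at (260,203), and the gripper up and clear at (345,150).

```bash
python3 -c "
from station import workorder; print(workorder.close_job())"
```

```text
the job is handed in; nothing more can be done
None
```

I pressed the round key and then the bar key on the tin's scale, each about 5 mm down at about 4 N, and withdrew; the final picture showed nothing else moved, and the job is handed in (no verdict was returned).

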